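# Brake the finishing turntable with its lock pin and lock it

## Task

The turntable keeps turning and has to be locked. Take the orange-handled lock pin out of its wooden stand, put it down through the slot of the guide and let its tip drag on the turning plate to slow it gently as the lock hole comes round, so that the plate stops with the hole under the slot and the pin drops in; seat the pin fully home with its collar on the guide and let go. Never jam or slam the pin against the plate, and leave the wax tin, masking tape and bench brush where they are.

Things in the scene. Friction and masses are not known exactly. Their poses are not given: they have to be found in the camera images.
- station: Fixed blue turntable base, 150 x 150 x 24 mm; origin at the centre of its underside on the plate's axis, 0 to 6 mm below the bench top (its bed is let in, never quite alike); +x points to the guide, z up. Guide: a steel fork on a blue post (30 x 50 mm, centred 111 mm out, 82 mm high), two jaws along x from 58 to 98 mm out, underside 58 mm and top 82 mm above the origin.
- guide_slot (a point): Middle of the guide's slot at the height of the jaws' top (82 mm above the station's origin), 72 mm from the plate's axis, exactly above the circle on which the lock hole travels; the pin must stand here. The slot is 13 mm wide across the station's y, its upper edges bevelled 3 mm, and longer along the station's x.
- plate: Round aluminium plate, 180 mm across, top 52 mm and underside 40 mm above the station's origin, with a dark hub 48 mm across and one through hole, to which a red mark points. It rides on a spring: pressed down it gives 0.5 mm per newton after the first newton, 6 mm at most. The friction of the pin on it is not known, 0.4 to 0.8. Its own origin is that of the station.
- spindle (a joint): Turning angle of the plate, rad, anticlockwise from above, counting on; the lock hole is under the slot at every multiple of 2 pi. A slipping drive turns it always forward: about 1.2 rad/s when free (5 s a turn), 0.24 N m when held. Drag slows it in proportion; 4 to 8 N of pressure by the pin (by the friction) stalls it. Above about 0.5 rad/s the hole slips past the pin.
- lock_hole (a point): Centre of the lock hole at the plate's top face; the hole is 15 mm across, goes through, and lies 72 mm from the plate's axis.
- pin_stand: Fixed wooden block 70 x 70 x 50 mm, origin at the centre of its underside; the pin stands in its bore (12 mm wide, 44 mm deep, in the middle of the top) with its collar on the block.
- pin_handle (a point): Centre of the lock pin's handle, 70 mm above the tip, at first 80 mm above the table. The pin is upright, 0.1 kg: steel shaft 10 mm thick with a bevelled tip (6.6 mm flat, bevel 2.5 mm high), a collar 24 mm across from 40 to 45 mm above the tip, then an orange round handle 20 mm thick and 50 mm tall, 45 to 95 mm above the tip.
- pin_tip (a point): Centre of the lower end of the lock pin. Fully home, the collar rests on the jaws and this point is 42 mm above the station's origin, 10 mm deep in the plate's hole.
- pin: The lock pin; origin at the tip, z up along the shaft to the handle.
- wax_tin: Red wax tin, 78 mm across, 79 mm high; origin at the centre of its underside. Leave alone.
- masking_tape: Roll of masking tape, 100 mm across, 25 mm high; origin at the centre of its underside. Leave alone.
- bench_brush: Wooden bench brush, 84 x 250 x 24 mm; origin at the centre of its underside. Leave alone.
There are look-alikes about, which are no part of the job. What is meant by the pin is not green, and is the larger of those in its own colour.

How it is judged:
On the way, in this order (a step that is already met when the one before it is completed fails the run):
1. the pin is lifted out of its stand (height (world z) of pin_tip above 0.06 m), for 0.1 s.
2. the pin, in the slot and pressing on the plate, has slowed it below 0.8 rad/s (velocity of joint spindle below 0.8 rad/s and contact force between pin and plate above 0.5 N and horizontal distance between pin_tip and guide_slot below 0.008 m), for 0.1 s.
At the end, for the whole second after the job is handed in: The plate stands still (under 0.03 rad/s); the pin stands upright (within 0.2 rad) through the guide slot and the lock hole (its tip within 7 mm of both, seen from above), fully home with its collar on the guide (tip within 2 mm of its home height over the station), released and at rest (horizontal distance between pin_tip and lock_hole below 0.007 m and horizontal distance between pin_tip and guide_slot below 0.007 m and z of pin_tip in the frame of station below 0.044 m and angle between pin's own z axis and vertical below 0.2 rad and velocity of joint spindle below 0.03 rad/s and linear speed of pin below 0.02 m/s); the robot touches nothing.
It fails at once if anything presses or knocks the plate with more than 25 N (contact force between plate and anything else above 25 N).
It fails at once if the pin is forced against the guide with more than 40 N (contact force between pin and station above 40 N).
It fails at once if the wax tin is moved by more than 15 mm (distance of wax_tin from where it was at the start of the episode above 0.015 m).
It fails at once if the masking tape is moved by more than 15 mm (distance of masking_tape from where it was at the start of the episode above 0.015 m).
It fails at once if the bench brush is moved by more than 15 mm (distance of bench_brush from where it was at the start of the episode above 0.015 m).
It also fails if it takes over 61 s, if anything falls off the work surface, if the arm or the gripper's body presses on something with over 40 N, if the wrist force passes 120 N, or if a joint passes its speed limit or range.

## Robot

A 6-joint arm with a two-finger parallel gripper is mounted at the origin on the work surface; the furniture and walls round the work are solid. World frame = base frame: x ahead of the robot, y to its left, z up, the work surface at z = 0. Lengths are in m, angles in rad, forces in N, time in s.
With the tool pointing down it reaches from about 0.35 to 0.85 m from the base axis. Payload 8.1 kg.
Tool frame: the origin (TCP) lies between the finger pads; the fingertips stand 14 mm ahead of it and the grasp point (between the pads) lies 5 mm behind it; z points along the fingers, y is the line along which they close (so a half turn about z gives the same grasp; the last joint's range is limited). The gripper opens to 93 mm and grips with 3 to 60 N. Pads are 15 mm wide; open, the fingers measure 128 mm over their backs; the gripper's body (75 mm by 188 mm) begins 65 mm behind the grasp point.
Start: joints at [-1.244, 0.13, 1.488, -0, 1.523, -0.085], TCP at [0.24, -0.55, 0.233] pointing down, gripper open.
Joint ranges: [-2.96, 2.96], [-0.89, 2.26], [0.02, 2.5], [-1.34, 4.48], [0, 2.73], [-2.66, 2.66]. Speed limits (rad/s): [2.39, 2.39, 2.79, 3.14, 3.14, 3.14].

## Interface

Orientations are given as a rotation vector (axis times angle).
In Python, from plant import robot gives the robot as it stands.
- The arm moves only by the tool arm_command, never from a script. Its argument "targets" is a list of rows, each an object of numbers: "x", "y", "z": the shift along the world's x, y, z in units of 500 mm (1.0 is 500 mm); "rx", "ry", "rz": the turn, a rotation vector about the world's x, y, z in units of 2 rad (1.0 is 2 rad); "claw": the closure in counts, from 0 (fully open) to 255 (shut). In form: [{"x": .., "y": .., "z": .., "rx": .., "ry": .., "rz": .., "claw": ..}, ...]. A call has 1 to 10 rows; each row is the pose to reach, as a shift and turn from the pose commanded when the call began; what a row does not reach only later rows make up. A row lasts 1/12 s, in which the tool goes at most 41.7 mm and 7.16 degrees, less where a joint would pass 70% of its speed; a pose out of reach is approached as far as the arm can. A call with a number of a shift or a turn outside -1 to 1 is refused whole. A call with a gripper value outside its range is refused whole. The fingers move at their own pace and stop on an object; "squeeze" is the grip in N (left out, the last holds). Time passes only in rows, so rows that repeat a pose let the fingers close. It gives the time, the measured TCP pose, the force, the opening and the grip force at its end, in the units of the state.
- robot.read_state(): the state, without advancing time (a new reading comes with each control period).
- robot.read_camera(name): name is "side" or "top"; returns (picture, depth): 480x640x3 uint8, red, green, blue; 480x640 float32, m along the optical axis (not along the pixel's ray), 0 where there is no reading.
- robot.get_calibration(name): a dict with "intrinsics" (3x3 intrinsics, pixels), "origin" and "orientation" of the camera in the world. Camera axes: x right, y up, looking along -z (the intrinsics and any distortion apply to the point x, -y, -z); pixel columns grow to the right and rows downward; lengths in m; the calibration is good to about 2 mm. A picture is of the moment at which its call begins. get_calibration takes no time and is no camera call.
- robot.close_job(): hands the job in; it is judged then, once.
The state is a dict: "t": time; "q": joint angles; "dq": joint speeds; "joint_torque": joint torques, N m; "tool_pos": TCP position; "orientation": TCP orientation; "force": force on the tool from outside, world axes, zero at the start; "wrist_torque": the same for the moment, N m; "opening": finger opening in m; "gripper_force": force on a finger pad.
Only numpy, scipy, OpenCV 4.12 (cv2) and the standard library are available. Lean on these libraries where they do the work, as an engineer would, in place of code of your own. Each camera call takes 0.05 s, during which the arm holds its last target. There are 200 camera calls.

## Working session

There is one attempt and no reset: what is moved stays moved. The work goes in short steps, Python scripts to look and compute and a tool call to move; the robot and the scene stay as the last step left them, time stands still between calls to the robot, and variables do not carry over. Pictures are saved under pics/ and viewed, at most 10 in all, crops included, and the job is handed in when it is done.

Besides the shell and the picture viewer there is one more tool, called as name([rows], argument=value, ...), one row to a line, values as JSON. arm_command: Moves the arm, as the interface text tells. Shifts and turns lie within -1 to 1; 1 stands for 500 mm of shift or 2 rad of turn. Its arguments: {"type":"object","properties":{"targets":{"type":"array","items":{"type":"object","properties":{"x":{"type":"number","minimum":-1,"maximum":1},"y":{"type":"number","minimum":-1,"maximum":1},"z":{"type":"number","minimum":-1,"maximum":1},"rx":{"type":"number","minimum":-1,"maximum":1},"ry":{"type":"number","minimum":-1,"maximum":1},"rz":{"type":"number","minimum":-1,"maximum":1},"claw":{"type":"number"}}}},"squeeze":{"type":"number"}},"required":["targets"]}

```bash
mkdir -p pics; cat > h.py <<'E'
import numpy as np, cv2
from plant import robot
def grab(n):
    im,d=robot.read_camera(n); c=robot.get_calibration(n); return im,d,c
def R(c):
    o=np.array(c["orientation"],float)
    return o if o.shape==(3,3) else cv2.Rodrigues(o)[0]
def pts(d,c):
    K=np.array(c["intrinsics"]); v,u=np.mgrid[:480,:640]
    P=np.stack([(u-K[0,2])/K[0,0]*d,-(v-K[1,2])/K[1,1]*d,-d],-1)
    return P@R(c).T+np.array(c["origin"])
def save(n,im): cv2.imwrite("pics/"+n,im[...,::-1])
E
python3 - <<'E'
from h import *
for n in("top","side"):
    im,d,c=grab(n); save(n+"1.png",im); np.savez(n+"1.npz",im=im,d=d); print(n,c)
s=robot.read_state();print(s)
E
```

```text
top {'intrinsics': array([[457.75873148,   0.        , 314.40317484],
       [  0.        , 457.75873148, 238.08145665],
       [  0.        ,   0.        ,   1.        ]]), 'origin': array([ 0.49048401, -0.00647926,  1.1379016 ]), 'orientation': array([ 0.06349323, -0.07666065, -1.56882419])}
side {'intrinsics': array([[475.95871289,   0.        , 315.2075975 ],
       [  0.        , 475.95871289, 240.52398496],
       [  0.        ,   0.        ,   1.        ]]), 'origin': array([0.41198643, 0.80719062, 0.61207452]), 'orientation': array([ 0.15810993, -1.42629154, -2.61151465])}
{'t': 0.1, 'q': array([-1.24437774e+00,  1.31086622e-01,  1.48914782e+00,  2.37059541e-05,
        1.52298131e+00, -8.54004960e-02]), 'dq': array([-0.00050662,  0.00035813, -0.00339491, -0.00097645,  0.00170183,
        0.00012114]), 'joint_torque': array([ 1.69439474e-03, -5.61338139e+01, -4.93096375e+01,  7.70359416e-02,
        2.90545385e-02, -2.17480817e-05]), 'tool_pos': array([ 0.24004189, -0.549374  ,  0.23170412]), 'orientation': array([-3.07364813e+00, -6.41990599e-01,  2.69440219e-04]), 'force': array([ 0.06019016, -0.15040881, -0.44685568]), 'wrist_torque': array([-0.00649807,  0.01982006, -0.0096642 ]), 'gripper_force': 0.0, 'opening': 0.09298272591598025}
```

View pics/top1.png

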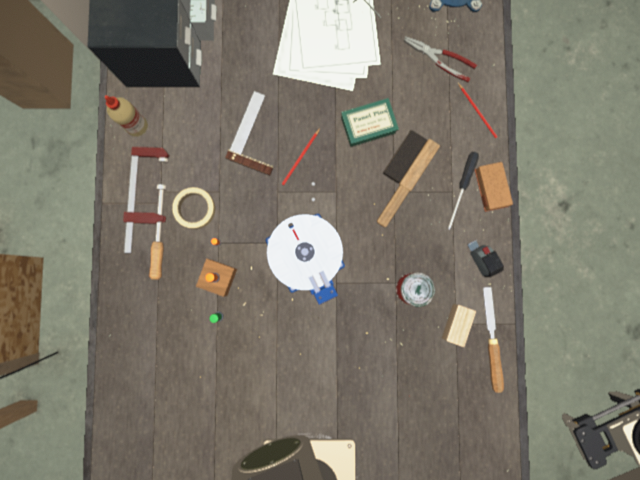

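View pics/side1.png

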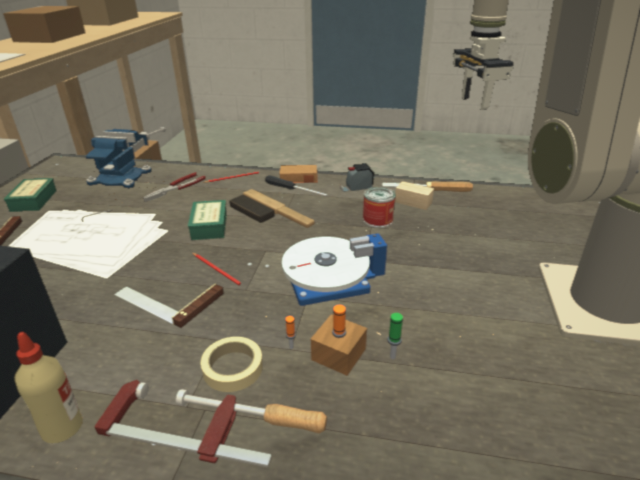

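The top view shows the plate at about (305,252), the guide jaws and post at (318,283) and (322,293), and the pin in its stand at (210,278). There is a small orange decoy at (214,241) and a green one at (214,318). The side view agrees.

```bash
python3 - <<'E'
from h import *
from scipy.optimize import least_squares
for n in("top","side"):
    z=np.load(n+"1.npz"); im,d=z["im"],z["d"]; c=robot.get_calibration(n); P=pts(d,c)
    hsv=cv2.cvtColor(im,cv2.COLOR_RGB2HSV)
    print(n,"table z",np.median(P[...,2][(abs(P[...,0]-.55)<.15)&(abs(P[...,1]+.05)<.3)&(abs(P[...,2])<.015)]))
    # orange
    m=((hsv[...,0]<16)&(hsv[...,0]>6)&(hsv[...,1]>215)&(hsv[...,2]>150)).astype(np.uint8)
    k,l,st,ce=cv2.connectedComponentsWithStats(m)
    for i in range(1,k):
        if st[i,4]>15:
            Q=P[l==i]; print("orange",ce[i].round(),st[i,4],np.median(Q,0).round(4),Q.min(0).round(3),Q.max(0).round(3))
    # plate
    m=(im.min(-1)>190)&(P[...,2]>.035)&(P[...,2]<.065)&(abs(P[...,1])<.15)&(abs(P[...,0]-.47)<.15)
    if n=="side": m=(im.min(-1)>170)&(abs(P[...,2]-.05)<.012)&(abs(P[...,1])<.15)&(abs(P[...,0]-.47)<.15)
    zt=np.median(P[m][:,2]); h=cv2.convexHull(P[m][:,:2].astype(np.float32))[:,0]
    (cx,cy),r=cv2.minEnclosingCircle(h)
    f=least_squares(lambda p:np.hypot(h[:,0]-p[0],h[:,1]-p[1])-p[2],[cx,cy,.09],loss="soft_l1",f_scale=.001)
    print("plate",f.x.round(4),r,"z",zt,m.sum())
    C=f.x[:2]
    g=(P[...,2]>.068)&(P[...,2]<.09)&(np.hypot(P[...,0]-C[0],P[...,1]-C[1])<.15)&(P[...,0]<C[0])
    G=P[g]; print("guide",len(G),np.median(G[:,2]),np.percentile(G[:,2],[20,80]),G.mean(0))
    rect=cv2.minAreaRect(G[:,:2].astype(np.float32)); print(rect)
    b=g&(im[...,2].astype(int)>im[...,0]+50); B=P[b];J=P[g&~b]
    for nm,q in(("post",B),("jaws",J)):
        v=q[:,:2].mean(0)-C; print(nm,len(q),q.mean(0).round(4),np.degrees(np.arctan2(v[1],v[0])),np.hypot(*v))
        print(cv2.minAreaRect(q[:,:2].astype(np.float32)))
z=np.load("top1.npz"); im=z["im"]
cv2.imwrite("pics/crop.png",np.hstack([cv2.resize(im[210:310,255:355],(400,400),interpolation=2),cv2.resize(im[240:315,175:250],(400,400),interpolation=2)])[...,::-1])
E
```

```text
top table z -0.0005409585554412288
plate [0.555  0.0081 0.0892] 0.09015442430973053 z 0.045573612998862756 3578
guide 468 0.07549802807310124 [0.07355467 0.07706793] [ 0.4677659  -0.03461012  0.07536545]
((0.4724787473678589, -0.03232626989483833), (0.06697503477334976, 0.04858589917421341), 26.58409881591797)
post 293 [ 0.4611 -0.0381  0.0752] -153.80914756091704 0.10464904747835953
((0.47290316224098206, -0.03216994181275368), (0.06601150333881378, 0.04858841374516487), 26.470012664794922)
jaws 175 [ 0.479  -0.0288  0.0756] -154.07818787522567 0.08444653600467975
((0.47168487310409546, -0.03188047930598259), (0.066191665828228, 0.0472693033516407), 27.24114990234375)
side table z 0.00040302999939778594
plate [0.5547 0.0109 0.0901] 0.09261839091777802 z 0.04649106094873556 2753
guide 467 0.07570981466898108 [0.07237204 0.07697134] [ 0.47015442 -0.0258548   0.07479954]
((0.47159796953201294, -0.026580601930618286), (0.06914586573839188, 0.05042092129588127), 28.722095489501953)
post 168 [ 0.4538 -0.0327  0.0762] -156.62162812913928 0.1098677994934889
((0.45445871353149414, -0.03554121032357216), (0.02734038420021534, 0.050023403018713), 24.967601776123047)
jaws 299 [ 0.4793 -0.022   0.074 ] -156.43838029065986 0.082167668614718
((0.4718223810195923, -0.026990123093128204), (0.06914586573839188, 0.04948696121573448), 28.722095489501953)
```

View pics/crop.png

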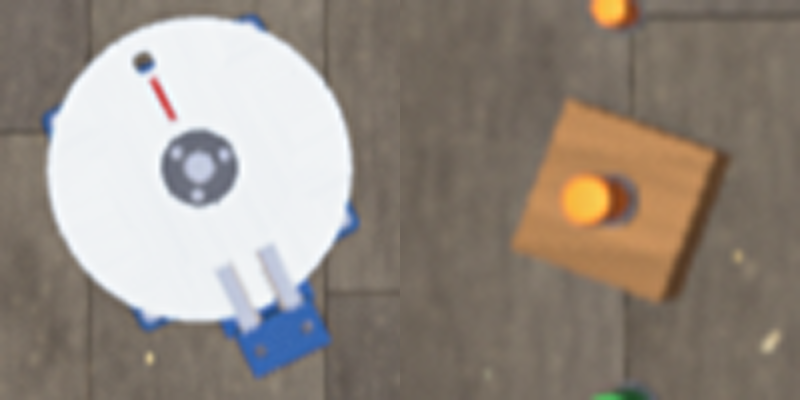

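Crop: the hub is at left (200,167), the jaws run down-right to the blue post, and the hole is at (143,62). On the right is the larger orange handle on the stand.

```bash
cat >> h.py <<'E'
def orange(im,P,zmin=.04,zmax=.4):
    hsv=cv2.cvtColor(im,cv2.COLOR_RGB2HSV)
    m=((hsv[...,0]<22)&(hsv[...,0]>5)&(hsv[...,1]>190)&(hsv[...,2]>130)&(P[...,2]>zmin)&(P[...,2]<zmax)).astype(np.uint8)
    k,l,st,ce=cv2.connectedComponentsWithStats(m)
    return [(ce[i].round(),st[i,4],P[l==i]) for i in range(1,k) if st[i,4]>12]
E
python3 - <<'E'
from h import *
for n in("top","side"):
    z=np.load(n+"1.npz"); im,d=z["im"],z["d"]; c=robot.get_calibration(n); P=pts(d,c)
    for ce,a,Q in orange(im,P):
        print(n,ce,a,np.median(Q,0).round(4),Q.min(0).round(3),Q.max(0).round(3))
        T=Q[Q[:,2]>.097]
        if len(T): print(" top",len(T),T.mean(0).round(4),T.min(0).round(3),T.max(0).round(3))
        if n=="side":
            T=Q[(Q[:,2]<.1)]
            f=cv2.minEnclosingCircle
            from scipy.optimize import least_squares
            r=least_squares(lambda p:np.hypot(T[:,0]-p[0],T[:,1]-p[1])-.01,[T[:,0].mean(),T[:,1].mean()-.008],loss="soft_l1",f_scale=.001)
            print(" axis",r.x)
    w=(abs(P[...,2]-.05)<.004)&(abs(P[...,0]-.49)<.08)&(abs(P[...,1]-.235)<.08)
    hs=cv2.cvtColor(im,cv2.COLOR_RGB2HSV); w&=hs[...,1]>90
    print("stand",w.sum(),cv2.minAreaRect(P[w][:,:2].astype(np.float32)))
E
```

```text
stand 714 ((0.49398884177207947, 0.22048722207546234), (0.07065467536449432, 0.07014858722686768), 70.14606475830078)
side [339. 310.] 72 [0.4938 0.2273 0.1047] [0.486 0.217 0.101] [0.502 0.233 0.107]
 top 72 [0.494  0.2267 0.1045] [0.486 0.217 0.101] [0.502 0.233 0.107]<stdin>:12: RuntimeWarning: Mean of empty slice.
  ret = ret.dtype.type(ret / rcount)
Traceback (most recent call last):
ValueError: Initial guess is outside of provided bounds
```

arm_command([
  {"x": 0.254, "y": 0.771, "claw": 60},
  {"x": 0.254, "y": 0.771, "claw": 60},
  {"x": 0.254, "y": 0.771, "claw": 60},
  {"x": 0.254, "y": 0.771, "claw": 60},
  {"x": 0.254, "y": 0.771, "claw": 60},
  {"x": 0.254, "y": 0.771, "claw": 60},
  {"x": 0.254, "y": 0.771, "claw": 60},
  {"x": 0.254, "y": 0.771, "claw": 60},
  {"x": 0.254, "y": 0.771, "claw": 60},
  {"x": 0.254, "y": 0.771, "claw": 60},
])

```text
schema error: expected keys x, y, z, rx, ry, rz, claw
```

arm_command([
  {"x": 0.254, "y": 0.771, "z": 0, "rx": 0, "ry": 0, "rz": 0, "claw": 60},
  {"x": 0.254, "y": 0.771, "z": 0, "rx": 0, "ry": 0, "rz": 0, "claw": 60},
  {"x": 0.254, "y": 0.771, "z": 0, "rx": 0, "ry": 0, "rz": 0, "claw": 60},
  {"x": 0.254, "y": 0.771, "z": 0, "rx": 0, "ry": 0, "rz": 0, "claw": 60},
  {"x": 0.254, "y": 0.771, "z": 0, "rx": 0, "ry": 0, "rz": 0, "claw": 60},
  {"x": 0.254, "y": 0.771, "z": 0, "rx": 0, "ry": 0, "rz": 0, "claw": 60},
  {"x": 0.254, "y": 0.771, "z": 0, "rx": 0, "ry": 0, "rz": 0, "claw": 60},
  {"x": 0.254, "y": 0.771, "z": 0, "rx": 0, "ry": 0, "rz": 0, "claw": 60},
  {"x": 0.254, "y": 0.771, "z": 0, "rx": 0, "ry": 0, "rz": 0, "claw": 60},
  {"x": 0.254, "y": 0.771, "z": 0, "rx": 0, "ry": 0, "rz": 0, "claw": 60},
])

```text
t: 0.93
tool_pos: [0.3673, -0.1615, 0.2324]
orientation: [-3.074, -0.643, -0.001]
force: [0.8, -1.0, 0.7]
opening: 0.0712
gripper_force: 0.0
```

arm_command([
  {"x": 0.247, "y": 0.751, "z": -0.16, "rx": 0, "ry": 0, "rz": 0, "claw": 90},
  {"x": 0.247, "y": 0.751, "z": -0.16, "rx": 0, "ry": 0, "rz": 0, "claw": 90},
  {"x": 0.247, "y": 0.751, "z": -0.16, "rx": 0, "ry": 0, "rz": 0, "claw": 90},
  {"x": 0.247, "y": 0.751, "z": -0.16, "rx": 0, "ry": 0, "rz": 0, "claw": 90},
  {"x": 0.247, "y": 0.751, "z": -0.16, "rx": 0, "ry": 0, "rz": 0, "claw": 90},
  {"x": 0.247, "y": 0.751, "z": -0.16, "rx": 0, "ry": 0, "rz": 0, "claw": 90},
  {"x": 0.247, "y": 0.751, "z": -0.16, "rx": 0, "ry": 0, "rz": 0, "claw": 90},
  {"x": 0.247, "y": 0.751, "z": -0.16, "rx": 0, "ry": 0, "rz": 0, "claw": 90},
  {"x": 0.247, "y": 0.751, "z": -0.16, "rx": 0, "ry": 0, "rz": 0, "claw": 90},
  {"x": 0.247, "y": 0.751, "z": -0.16, "rx": 0, "ry": 0, "rz": 0, "claw": 90},
])

```text
t: 1.77
tool_pos: [0.4904, 0.2144, 0.1513]
orientation: [-3.074, -0.645, 0.002]
force: [1.0, -0.2, 0.8]
opening: 0.0597
gripper_force: 0.0
```

```bash
python3 - <<'E'
from h import *
s=robot.read_state(); print(s["tool_pos"],s["force"])
ims=[]
for n in("side","top"):
    im,d,c=grab(n); np.savez(n+"2.npz",im=im,d=d); P=pts(d,c)
    for ce,a,Q in orange(im,P): print(n,ce,a,np.median(Q,0).round(4),Q.min(0).round(3),Q.max(0).round(3))
    ims.append(im)
a=cv2.resize(ims[0][230:380,260:460],(533,400)); b=cv2.resize(ims[1][230:330,160:226],(264,400))
save("c2.png",np.hstack([a,b]))
print(robot.read_state()["tool_pos"])
E
```

```text
[0.49036778 0.2144491  0.15125773] [ 0.97681006 -0.23414488  0.80505344]
side [339. 310.] 70 [0.4939 0.2274 0.1048] [0.486 0.218 0.099] [0.502 0.234 0.107]
side [339. 323.] 143 [0.4934 0.2317 0.0816] [0.487 0.227 0.064] [0.502 0.234 0.098]
side [289. 320.] 33 [0.5777 0.2254 0.069 ] [0.573 0.218 0.065] [0.583 0.231 0.072]
side [290. 328.] 53 [0.5771 0.2289 0.0531] [0.573 0.226 0.04 ] [0.583 0.231 0.064]
[0.48991388 0.21463854 0.15051655]
```

View pics/c2.png

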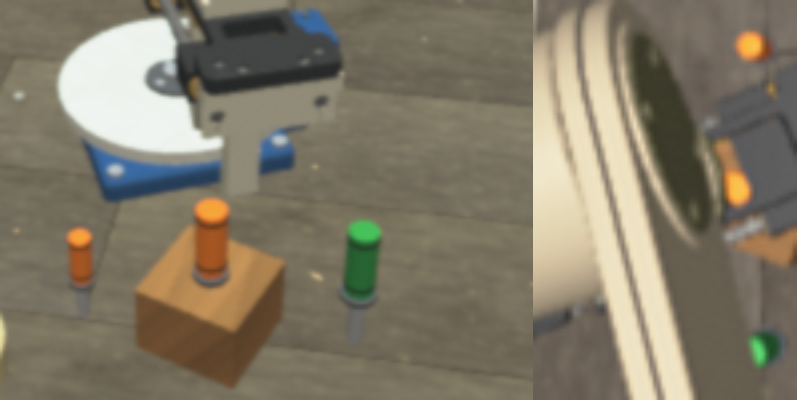

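The side crop shows the gripper above the pin (handle at (211,238) in the crop), slightly short of it. Next I'll correct, descend and close.

arm_command([
  {"x": 0.008, "y": 0.016, "z": -0.02, "rx": 0, "ry": 0, "rz": 0, "claw": 90},
  {"x": 0.008, "y": 0.016, "z": -0.06, "rx": 0, "ry": 0, "rz": 0, "claw": 90},
  {"x": 0.008, "y": 0.016, "z": -0.1, "rx": 0, "ry": 0, "rz": 0, "claw": 90},
  {"x": 0.008, "y": 0.016, "z": -0.147, "rx": 0, "ry": 0, "rz": 0, "claw": 90},
  {"x": 0.008, "y": 0.016, "z": -0.147, "rx": 0, "ry": 0, "rz": 0, "claw": 150},
  {"x": 0.008, "y": 0.016, "z": -0.147, "rx": 0, "ry": 0, "rz": 0, "claw": 230},
  {"x": 0.008, "y": 0.016, "z": -0.147, "rx": 0, "ry": 0, "rz": 0, "claw": 230},
  {"x": 0.008, "y": 0.016, "z": -0.147, "rx": 0, "ry": 0, "rz": 0, "claw": 230},
  {"x": 0.008, "y": 0.016, "z": -0.147, "rx": 0, "ry": 0, "rz": 0, "claw": 230},
  {"x": 0.008, "y": 0.016, "z": -0.147, "rx": 0, "ry": 0, "rz": 0, "claw": 230},
], squeeze=10)

```text
t: 2.7
tool_pos: [0.4956, 0.2194, 0.0806]
orientation: [-3.075, -0.642, -0.004]
force: [-0.7, 0.4, 0.2]
opening: 0.0249
gripper_force: 0.7
```

arm_command([
  {"x": 0, "y": 0, "z": 0, "rx": 0, "ry": 0, "rz": 0, "claw": 255},
  {"x": 0, "y": 0, "z": 0, "rx": 0, "ry": 0, "rz": 0, "claw": 255},
  {"x": 0, "y": 0, "z": 0, "rx": 0, "ry": 0, "rz": 0, "claw": 255},
  {"x": 0, "y": 0, "z": 0, "rx": 0, "ry": 0, "rz": 0, "claw": 255},
  {"x": 0, "y": 0, "z": 0, "rx": 0, "ry": 0, "rz": 0, "claw": 255},
], squeeze=10)

```text
t: 3.12
tool_pos: [0.4946, 0.2205, 0.0798]
orientation: [-3.073, -0.642, -0.001]
force: [-2.0, 5.8, 2.5]
opening: 0.0201
gripper_force: 10.0
```

arm_command([
  {"x": -0.0015, "y": 0.0035, "z": 0, "rx": 0, "ry": 0, "rz": 0, "claw": 255},
  {"x": -0.0015, "y": 0.0035, "z": 0, "rx": 0, "ry": 0, "rz": 0, "claw": 255},
  {"x": -0.0015, "y": 0.0035, "z": 0, "rx": 0, "ry": 0, "rz": 0, "claw": 255},
  {"x": -0.0015, "y": 0.0035, "z": 0, "rx": 0, "ry": 0, "rz": 0, "claw": 255},
], squeeze=10)

```text
t: 3.45
tool_pos: [0.4941, 0.2213, 0.0795]
orientation: [-3.075, -0.642, -0.001]
force: [-1.5, 4.1, 2.9]
opening: 0.0199
gripper_force: 10.0
```

arm_command([
  {"x": -0.002, "y": 0.006, "z": 0, "rx": 0, "ry": 0, "rz": 0, "claw": 255},
  {"x": -0.002, "y": 0.006, "z": 0, "rx": 0, "ry": 0, "rz": 0, "claw": 255},
  {"x": -0.002, "y": 0.006, "z": 0, "rx": 0, "ry": 0, "rz": 0, "claw": 255},
  {"x": -0.002, "y": 0.006, "z": 0, "rx": 0, "ry": 0, "rz": 0, "claw": 255},
], squeeze=10)

```text
t: 3.78
tool_pos: [0.4934, 0.2237, 0.0795]
orientation: [3.075, 0.642, 0.001]
force: [0.3, -0.6, 5.5]
opening: 0.0198
gripper_force: 10.0
```

arm_command([
  {"x": 0, "y": 0, "z": 0, "rx": 0, "ry": 0, "rz": 0, "claw": 255},
  {"x": 0, "y": 0, "z": 0, "rx": 0, "ry": 0, "rz": 0, "claw": 255},
  {"x": 0, "y": 0, "z": 0.03, "rx": 0, "ry": 0, "rz": 0, "claw": 255},
  {"x": 0, "y": 0, "z": 0.06, "rx": 0, "ry": 0, "rz": 0, "claw": 255},
  {"x": 0, "y": 0, "z": 0.1, "rx": 0, "ry": 0, "rz": 0, "claw": 255},
  {"x": 0, "y": 0, "z": 0.14, "rx": 0, "ry": 0, "rz": 0, "claw": 255},
  {"x": 0, "y": 0, "z": 0.18, "rx": 0, "ry": 0, "rz": 0, "claw": 255},
  {"x": 0, "y": 0, "z": 0.18, "rx": 0, "ry": 0, "rz": 0, "claw": 255},
  {"x": 0, "y": 0, "z": 0.18, "rx": 0, "ry": 0, "rz": 0, "claw": 255},
], squeeze=35)

```text
t: 4.53
tool_pos: [0.4934, 0.2241, 0.1696]
orientation: [-3.075, -0.642, -0.003]
force: [-0.1, -0.3, -0.6]
opening: 0.0194
gripper_force: 35.0
```

arm_command([
  {"x": 0, "y": -0.07, "z": 0, "rx": 0, "ry": 0, "rz": 0, "claw": 255},
  {"x": 0, "y": -0.14, "z": 0, "rx": 0, "ry": 0, "rz": 0, "claw": 255},
  {"x": -0.002, "y": -0.21, "z": 0, "rx": 0, "ry": 0, "rz": 0, "claw": 255},
  {"x": -0.004, "y": -0.28, "z": 0, "rx": 0, "ry": 0, "rz": 0, "claw": 255},
  {"x": -0.006, "y": -0.35, "z": 0, "rx": 0, "ry": 0, "rz": 0, "claw": 255},
  {"x": -0.008, "y": -0.42, "z": 0, "rx": 0, "ry": 0, "rz": 0, "claw": 255},
  {"x": -0.008, "y": -0.47, "z": 0, "rx": 0, "ry": 0, "rz": 0, "claw": 255},
  {"x": -0.008, "y": -0.488, "z": 0, "rx": 0, "ry": 0, "rz": 0, "claw": 255},
  {"x": -0.008, "y": -0.488, "z": 0, "rx": 0, "ry": 0, "rz": 0, "claw": 255},
  {"x": -0.008, "y": -0.488, "z": 0, "rx": 0, "ry": 0, "rz": 0, "claw": 255},
])

```text
t: 5.37
tool_pos: [0.4882, -0.0197, 0.1677]
orientation: [-3.074, -0.64, 0.003]
force: [-0.2, 0.3, -1.0]
opening: 0.0197
gripper_force: 35.0
```

```bash
python3 - <<'E'
from h import *
s=robot.read_state(); print(s["tool_pos"],s["force"],s["opening"],s["orientation"])
im,d,c=grab("side"); np.savez("side3.npz",im=im,d=d); P=pts(d,c)
for ce,a,Q in orange(im,P): print(ce,a,np.median(Q,0).round(4),Q.min(0).round(3),Q.max(0).round(3))
save("c3.png",cv2.resize(im[180:310,270:443],(798,600),interpolation=2))
E
```

```text
[ 0.48815192 -0.01969068  0.16769431] [-0.2294866   0.32881814 -1.01785902] 0.01968177261666882 [-3.07426695 -0.63998139  0.00316055]
[289. 320.] 33 [0.5783 0.2259 0.069 ] [0.573 0.219 0.065] [0.583 0.232 0.071]
[290. 328.] 53 [0.5773 0.2292 0.0522] [0.573 0.226 0.041] [0.582 0.232 0.064]
```

View pics/c3.png

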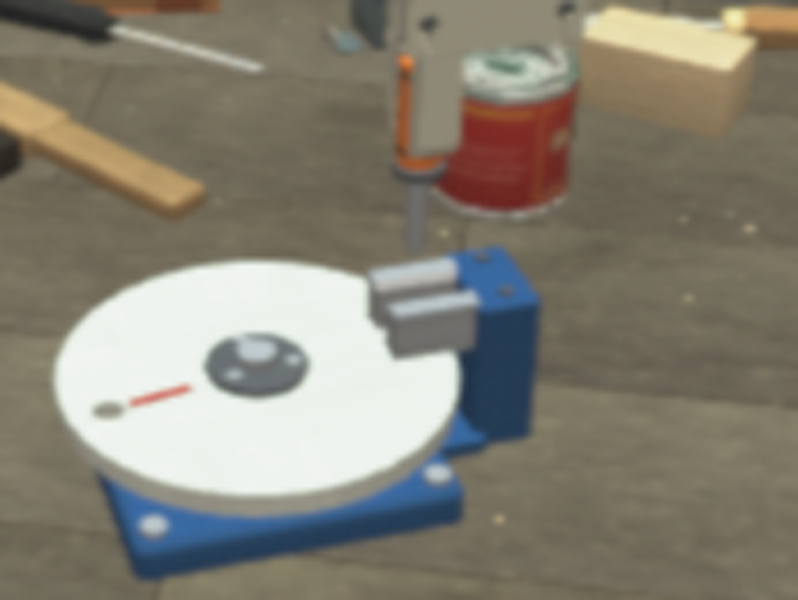

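The side view shows the pin upright in the gripper (tip at about (413,247) in the crop) behind and above the jaws. Jaw tops run from (381,297) to (466,284), and the hole is at (108,410).

```bash
python3 - <<'E'
from h import *
c=robot.get_calibration("side");K=np.array(c["intrinsics"]);Rm=R(c);o=np.array(c["origin"])
def proj(p):
    q=Rm.T@(np.array(p)-o); return np.array([K[0,0]*q[0]/-q[2]+K[0,2],K[1,1]*q[1]/q[2]+K[1,2]])
def back(u,v,z):
    r=Rm@np.array([(u-K[0,2])/K[0,0],-(v-K[1,2])/K[1,1],-1]); return o+r*(z-o[2])/r[2]
f=lambda u,v:(270+u/4.613-.4,180+v/4.615-.4)
inv=lambda p:((p[0]+.4-270)*4.613,(p[1]+.4-180)*4.615)
s=robot.read_state()["tool_pos"]
print("tip proj",inv(proj([s[0],s[1],s[2]-.0695])),"collar top",inv(proj([s[0],s[1],s[2]-.0245])))
L=back(*f(381,297),.076);Rr=back(*f(466,284),.076); print(L,Rr,np.degrees(np.arctan2(*(L-Rr)[1::-1])),np.hypot(*(L-Rr)[:2]))
S={k:back(*f(*k),.076).round(4) for k in[(370,272),(392,322),(455,260),(477,308),(482,247),(538,298)]};print(S)
# hole/hub centres
print("hub",back(*f(257,365),.046+.002))
# plate ellipse in fresh side image
z=np.load("side3.npz");im,d=z["im"],z["d"];P=pts(d,c)
m=(im.min(-1)>165)&(abs(P[...,2]-.046)<.01)&(abs(P[...,1])<.12)&(abs(P[...,0]-.555)<.12)
v,u=np.nonzero(m); Q=np.array([back(a,b,.046) for a,b in zip(u,v)])[:,:2]
h=cv2.convexHull(Q.astype(np.float32)); print("plate",cv2.minEnclosingCircle(h),cv2.fitEllipse(h))
g=(P[...,2]>.071)&(P[...,2]<.082)&(np.hypot(P[...,0]-.4895,P[...,1]+.0204)<.035)
b=im[...,2].astype(int)>im[...,0]+40
print("jaw top",(g&~b).sum(),cv2.minAreaRect(P[g&~b][:,:2].astype(np.float32)),P[g&~b].mean(0))
for a in (-154.5,-153,-156): 
  t=np.radians(a); print(a,inv(proj([.5545+.072*np.cos(t),.0109+.072*np.sin(t),.076])))
E
```

```text
tip proj (np.float64(416.57794943797103), np.float64(249.78235776450688)) collar top (np.float64(420.26353819517755), np.float64(161.11003464886534))
[ 0.50281163 -0.01295727  0.076     ] [ 0.46650553 -0.03005028  0.076     ] 25.21117477766055 0.040128588490197896
{(370, 272): array([ 0.5104, -0.0328,  0.076 ]), (392, 322): array([0.4955, 0.0062, 0.076 ]), (455, 260): array([ 0.4734, -0.0495,  0.076 ]), (477, 308): array([ 0.4598, -0.0112,  0.076 ]), (482, 247): array([ 0.4622, -0.0629,  0.076 ]), (538, 298): array([ 0.4339, -0.0239,  0.076 ])}
hub [0.55526037 0.0091755  0.048     ]
plate ((0.5548871159553528, 0.010569841600954533), 0.09119900315999985) ((0.5552942156791687, 0.010793497785925865), (0.17918364703655243, 0.1816433072090149), 4.408470630645752)
jaw top 202 ((0.4849534332752228, -0.021915793418884277), (0.03946184739470482, 0.04364537075161934), 25.137313842773438) [ 0.48454206 -0.02131343  0.075262  ]
-154.5 (np.float64(412.5190180813584), np.float64(291.16349475138685))
-153 (np.float64(411.10401667931956), np.float64(288.97742591203786))
-156 (np.float64(413.83380224519874), np.float64(293.37273002842943))
```

arm_command([
  {"x": 0, "y": 0, "z": -0.02, "rx": 0, "ry": 0, "rz": 0, "claw": 255},
  {"x": 0, "y": 0, "z": -0.035, "rx": 0, "ry": 0, "rz": 0, "claw": 255},
  {"x": 0, "y": 0, "z": -0.045, "rx": 0, "ry": 0, "rz": 0, "claw": 255},
  {"x": 0, "y": 0, "z": -0.055, "rx": 0, "ry": 0, "rz": 0, "claw": 255},
  {"x": 0, "y": 0, "z": -0.065, "rx": 0, "ry": 0, "rz": 0, "claw": 255},
  {"x": 0, "y": 0, "z": -0.075, "rx": 0, "ry": 0, "rz": 0, "claw": 255},
  {"x": 0, "y": 0, "z": -0.08, "rx": 0, "ry": 0, "rz": 0, "claw": 255},
  {"x": 0, "y": 0, "z": -0.08, "rx": 0, "ry": 0, "rz": 0, "claw": 255},
])

```text
t: 6.08
tool_pos: [0.4887, -0.0202, 0.1284]
orientation: [3.075, 0.642, -0.001]
force: [0.4, -1.8, -1.2]
opening: 0.0191
gripper_force: 35.0
```

```bash
cat >> h.py <<'E'
A=np.array([.5550,.0107]); TH=np.radians(-154.7)
def hole(cam="side",name=None):
    """angle of the red mark round the axis, relative to the slot, in (-pi,pi]"""
    im,d,c=grab(cam); K=np.array(c["intrinsics"]);Rm=R(c);o=np.array(c["origin"])
    h=cv2.cvtColor(im,cv2.COLOR_RGB2HSV)
    m=((h[...,0]<8)|(h[...,0]>172))&(h[...,1]>90)&(h[...,2]>90)
    v,u=np.nonzero(m); r=np.stack([(u-K[0,2])/K[0,0],-(v-K[1,2])/K[1,1],-np.ones(len(u))],-1)@Rm.T
    Q=(o+r*((.046-o[2])/r[:,2])[:,None])[:,:2]
    ra=np.hypot(*(Q-A).T); k=(ra<.07)&(ra>.025)
    if name: save(name,cv2.resize(im[180:310,270:443],(798,600),interpolation=2))
    if k.sum()<3: return None,k.sum()
    w=Q[k].mean(0)-A; a=np.arctan2(w[1],w[0])-TH
    return (a+np.pi)%(2*np.pi)-np.pi,k.sum()
def rep():
    s=robot.read_state(); print("t",round(s["t"],2),s["tool_pos"].round(4),s["force"].round(2),s["opening"].round(4))
E
python3 - <<'E'
from h import *
rep()
for i in range(3): print(robot.read_state()["t"],hole("side","c4.png" if i==0 else None))
print(hole("top")); rep()
E
```

```text
Traceback (most recent call last):
  File "h.py", line 32, in rep
    s=robot.read_state(); print("t",round(s["t"],2),s["tool_pos"].round(4),s["force"].round(2),s["opening"].round(4))
                                                                                               ^^^^^^^^^^^^^^^^^^
AttributeError: 'float' object has no attribute 'round'
```

```bash
sed -i 's/s\["opening"\].round(4)/round(s["opening"],4)/' h.py
python3 - <<'E'
from h import *
rep()
for i in range(3): print(robot.read_state()["t"],hole("side","c4.png" if i==0 else None))
print(hole("top")); rep()
E
```

```text
t 6.08 [ 0.4887 -0.0202  0.1284] [ 0.37 -1.75 -1.24] 0.0191
6.0833 (np.float64(-2.129968896443364), np.int64(11))
6.1333 (np.float64(-2.0662366600616675), np.int64(13))
6.1833 (np.float64(-2.005937276467516), np.int64(13))
(None, np.int64(0))
t 6.28 [ 0.4889 -0.0201  0.1293] [ 0.31 -1.25 -1.4 ] 0.0196
```

View pics/c4.png

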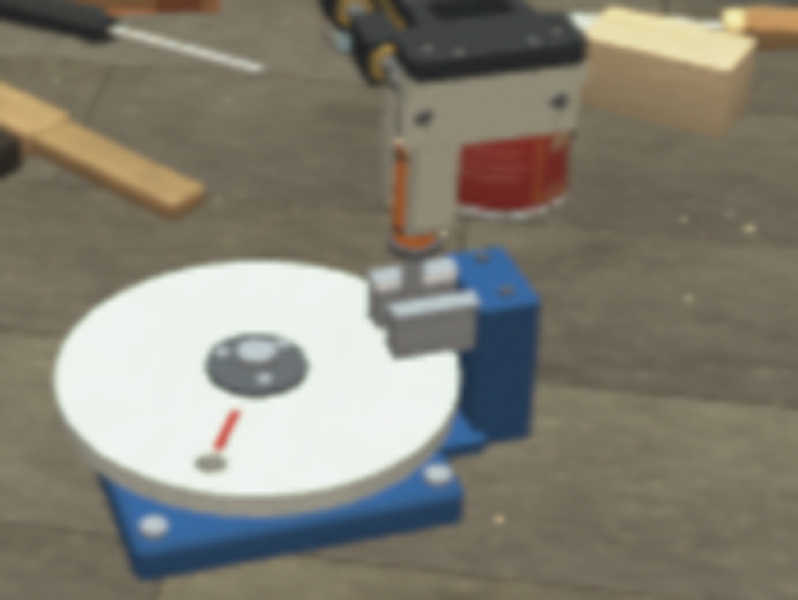

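The pin is in the slot, between the jaws at (415,280) in the crop. The hole is at (210,462) and approaching.

arm_command([
  {"x": 0, "y": 0, "z": -0.01, "rx": 0, "ry": 0, "rz": 0, "claw": 255},
  {"x": 0, "y": 0, "z": -0.02, "rx": 0, "ry": 0, "rz": 0, "claw": 255},
  {"x": 0, "y": 0, "z": -0.026, "rx": 0, "ry": 0, "rz": 0, "claw": 255},
  {"x": 0, "y": 0, "z": -0.029, "rx": 0, "ry": 0, "rz": 0, "claw": 255},
])

```text
t: 6.62
tool_pos: [0.4889, -0.0202, 0.1142]
orientation: [3.075, 0.642, -0.0]
force: [-0.6, -2.0, 2.5]
opening: 0.0198
gripper_force: 35.0
```

```bash
cat > l.py <<'E'
from h import *
rep()
for i in range(2): print(robot.read_state()["t"],hole())
rep()
E
python3 l.py
```

```text
t 6.62 [ 0.4889 -0.0202  0.1142] [-0.56 -1.98  2.53] 0.0198
6.6167 (np.float64(-1.4934037741302193), np.int64(14))
6.6667 (np.float64(-1.444534023733853), np.int64(15))
t 6.72 [ 0.489  -0.0202  0.1146] [ 0.72 -1.28  2.35] 0.0191
```

arm_command([
  {"x": 0, "y": 0, "z": -0.001, "rx": 0, "ry": 0, "rz": 0, "claw": 255},
])

```text
t: 6.8
tool_pos: [0.4892, -0.0201, 0.1145]
orientation: [3.075, 0.642, 0.001]
force: [0.3, -1.3, 2.6]
opening: 0.0195
gripper_force: 35.0
```

```bash
python3 l.py
```

```text
t 6.8 [ 0.4892 -0.0201  0.1145] [ 0.3  -1.33  2.59] 0.0195
6.8 (np.float64(-1.3462640665697378), np.int64(12))
6.85 (np.float64(-1.2899550252444953), np.int64(14))
t 6.9 [ 0.4892 -0.0201  0.1145] [ 0.89 -1.59  2.  ] 0.0198
```

arm_command([
  {"x": 0, "y": 0, "z": -0.0015, "rx": 0, "ry": 0, "rz": 0, "claw": 255},
  {"x": 0, "y": 0, "z": -0.0015, "rx": 0, "ry": 0, "rz": 0, "claw": 255},
])

```text
t: 7.07
tool_pos: [0.4893, -0.0202, 0.1137]
orientation: [3.075, 0.642, 0.001]
force: [2.0, -1.2, 4.3]
opening: 0.0192
gripper_force: 35.0
```

```bash
python3 l.py
```

```text
t 7.07 [ 0.4893 -0.0202  0.1137] [ 2.01 -1.2   4.29] 0.0192
7.0667 (np.float64(-1.1534352759841262), np.int64(11))
7.1167 (np.float64(-1.1180016196871296), np.int64(12))
t 7.17 [ 0.4892 -0.0202  0.1137] [ 0.58 -2.1   3.05] 0.0192
```

arm_command([
  {"x": 0, "y": 0, "z": -0.0015, "rx": 0, "ry": 0, "rz": 0, "claw": 255},
  {"x": 0, "y": 0, "z": -0.0015, "rx": 0, "ry": 0, "rz": 0, "claw": 255},
  {"x": 0, "y": 0, "z": -0.0015, "rx": 0, "ry": 0, "rz": 0, "claw": 255},
])

```text
t: 7.42
tool_pos: [0.4893, -0.0202, 0.113]
orientation: [3.075, 0.642, 0.001]
force: [1.0, -2.9, 4.9]
opening: 0.0198
gripper_force: 35.0
```

```bash
python3 l.py
```

```text
t 7.42 [ 0.4893 -0.0202  0.113 ] [ 0.99 -2.91  4.9 ] 0.0198
7.4167 (np.float64(-0.9925236688741332), np.int64(12))
7.4667 (np.float64(-0.9740114186761204), np.int64(14))
t 7.52 [ 0.4893 -0.0203  0.113 ] [ 1.22 -2.29  4.92] 0.0193
```

arm_command([
  {"x": 0, "y": 0, "z": -0.0003, "rx": 0, "ry": 0, "rz": 0, "claw": 255},
  {"x": 0, "y": 0, "z": -0.0003, "rx": 0, "ry": 0, "rz": 0, "claw": 255},
  {"x": 0, "y": 0, "z": -0.0003, "rx": 0, "ry": 0, "rz": 0, "claw": 255},
  {"x": 0, "y": 0, "z": -0.0003, "rx": 0, "ry": 0, "rz": 0, "claw": 255},
  {"x": 0, "y": 0, "z": -0.0003, "rx": 0, "ry": 0, "rz": 0, "claw": 255},
  {"x": 0, "y": 0, "z": -0.0003, "rx": 0, "ry": 0, "rz": 0, "claw": 255},
  {"x": 0, "y": 0, "z": -0.0003, "rx": 0, "ry": 0, "rz": 0, "claw": 255},
  {"x": 0, "y": 0, "z": -0.0003, "rx": 0, "ry": 0, "rz": 0, "claw": 255},
  {"x": 0, "y": 0, "z": -0.0003, "rx": 0, "ry": 0, "rz": 0, "claw": 255},
  {"x": 0, "y": 0, "z": -0.0003, "rx": 0, "ry": 0, "rz": 0, "claw": 255},
])

```text
t: 8.35
tool_pos: [0.4893, -0.0203, 0.1129]
orientation: [3.075, 0.642, 0.001]
force: [0.7, -2.3, 5.1]
opening: 0.0195
gripper_force: 35.0
```

```bash
python3 l.py
```

```text
t 8.35 [ 0.4893 -0.0203  0.1129] [ 0.69 -2.27  5.06] 0.0195
8.35 (np.float64(-0.7285227471188627), np.int64(8))
8.4 (np.float64(-0.7092937859280024), np.int64(9))
t 8.45 [ 0.4893 -0.0203  0.1129] [ 1.76 -2.31  5.2 ] 0.0193
```

arm_command([
  {"x": 0, "y": 0, "z": 0, "rx": 0, "ry": 0, "rz": 0, "claw": 255},
  {"x": 0, "y": 0, "z": 0, "rx": 0, "ry": 0, "rz": 0, "claw": 255},
  {"x": 0, "y": 0, "z": 0, "rx": 0, "ry": 0, "rz": 0, "claw": 255},
  {"x": 0, "y": 0, "z": 0, "rx": 0, "ry": 0, "rz": 0, "claw": 255},
  {"x": 0, "y": 0, "z": 0, "rx": 0, "ry": 0, "rz": 0, "claw": 255},
  {"x": 0, "y": 0, "z": 0, "rx": 0, "ry": 0, "rz": 0, "claw": 255},
  {"x": 0, "y": 0, "z": 0, "rx": 0, "ry": 0, "rz": 0, "claw": 255},
  {"x": 0, "y": 0, "z": 0, "rx": 0, "ry": 0, "rz": 0, "claw": 255},
  {"x": 0, "y": 0, "z": 0, "rx": 0, "ry": 0, "rz": 0, "claw": 255},
  {"x": 0, "y": 0, "z": 0, "rx": 0, "ry": 0, "rz": 0, "claw": 255},
])

```text
t: 9.28
tool_pos: [0.4893, -0.0203, 0.1129]
orientation: [3.075, 0.642, 0.001]
force: [1.5, -2.4, 5.2]
opening: 0.0191
gripper_force: 35.0
```

```bash
python3 l.py
```

```text
t 9.28 [ 0.4893 -0.0203  0.1129] [ 1.5  -2.39  5.21] 0.0191
9.2833 (np.float64(-0.4712858443751706), np.int64(8))
9.3333 (np.float64(-0.4590823247082305), np.int64(7))
t 9.38 [ 0.4893 -0.0202  0.1129] [ 0.66 -2.44  5.27] 0.0194
```

arm_command([
  {"x": 0, "y": 0, "z": 0, "rx": 0, "ry": 0, "rz": 0, "claw": 255},
  {"x": 0, "y": 0, "z": 0, "rx": 0, "ry": 0, "rz": 0, "claw": 255},
  {"x": 0, "y": 0, "z": 0, "rx": 0, "ry": 0, "rz": 0, "claw": 255},
  {"x": 0, "y": 0, "z": 0, "rx": 0, "ry": 0, "rz": 0, "claw": 255},
  {"x": 0, "y": 0, "z": 0, "rx": 0, "ry": 0, "rz": 0, "claw": 255},
  {"x": 0, "y": 0, "z": 0, "rx": 0, "ry": 0, "rz": 0, "claw": 255},
  {"x": 0, "y": 0, "z": 0, "rx": 0, "ry": 0, "rz": 0, "claw": 255},
  {"x": 0, "y": 0, "z": 0, "rx": 0, "ry": 0, "rz": 0, "claw": 255},
  {"x": 0, "y": 0, "z": 0, "rx": 0, "ry": 0, "rz": 0, "claw": 255},
  {"x": 0, "y": 0, "z": 0, "rx": 0, "ry": 0, "rz": 0, "claw": 255},
])

```text
t: 10.22
tool_pos: [0.4893, -0.0203, 0.1129]
orientation: [3.075, 0.642, 0.001]
force: [1.4, -1.5, 5.4]
opening: 0.0196
gripper_force: 35.0
```

```bash
python3 l.py
```

```text
t 10.22 [ 0.4893 -0.0203  0.1129] [ 1.37 -1.5   5.4 ] 0.0196
10.2167 (np.float64(-0.2051589341747455), np.int64(8))
10.2667 (np.float64(-0.1992772577420414), np.int64(8))
t 10.32 [ 0.4893 -0.0203  0.1129] [ 1.14 -0.68  5.01] 0.0196
```

arm_command([
  {"x": 0, "y": 0, "z": 0, "rx": 0, "ry": 0, "rz": 0, "claw": 255},
  {"x": 0, "y": 0, "z": 0, "rx": 0, "ry": 0, "rz": 0, "claw": 255},
  {"x": 0, "y": 0, "z": 0, "rx": 0, "ry": 0, "rz": 0, "claw": 255},
  {"x": 0, "y": 0, "z": 0, "rx": 0, "ry": 0, "rz": 0, "claw": 255},
])

```text
t: 10.65
tool_pos: [0.4888, -0.0201, 0.1123]
orientation: [-3.075, -0.642, 0.0]
force: [1.8, -2.9, 0.1]
opening: 0.0193
gripper_force: 35.0
```

```bash
python3 l.py
```

```text
t 10.65 [ 0.4888 -0.0201  0.1123] [ 1.84 -2.91  0.08] 0.0193
10.65 (np.float64(0.005960677593219721), np.int64(7))
10.7 (np.float64(0.03937538812935104), np.int64(9))
t 10.75 [ 0.4888 -0.0204  0.1121] [ 4.81 -9.21 -0.5 ] 0.0195
```

arm_command([
  {"x": 0, "y": 0, "z": -0.005, "rx": 0, "ry": 0, "rz": 0, "claw": 255},
  {"x": 0, "y": 0, "z": -0.008, "rx": 0, "ry": 0, "rz": 0, "claw": 255},
  {"x": 0, "y": 0, "z": -0.01, "rx": 0, "ry": 0, "rz": 0, "claw": 255},
])

```text
t: 11.0
tool_pos: [0.4886, -0.0203, 0.1069]
orientation: [3.075, 0.642, -0.001]
force: [2.0, -4.1, -0.0]
opening: 0.0194
gripper_force: 35.0
```

```bash
python3 l.py
```

```text
t 11.0 [ 0.4886 -0.0203  0.1069] [ 1.96 -4.1  -0.03] 0.0194
11.0 (np.float64(0.06332845119798591), np.int64(6))
11.05 (np.float64(0.059470666643909986), np.int64(7))
t 11.1 [ 0.4886 -0.0202  0.1069] [ 1.43 -4.06 -2.46] 0.0196
```

The plate is stopped and held by the pin. I'll lower it onto the collar.

arm_command([
  {"x": 0, "y": 0, "z": -0.001, "rx": 0, "ry": 0, "rz": 0, "claw": 255},
  {"x": 0, "y": 0, "z": -0.002, "rx": 0, "ry": 0, "rz": 0, "claw": 255},
  {"x": 0, "y": 0, "z": -0.003, "rx": 0, "ry": 0, "rz": 0, "claw": 255},
  {"x": 0, "y": 0, "z": -0.004, "rx": 0, "ry": 0, "rz": 0, "claw": 255},
  {"x": 0, "y": 0, "z": -0.004, "rx": 0, "ry": 0, "rz": 0, "claw": 255},
])

```text
t: 11.52
tool_pos: [0.489, -0.0201, 0.1057]
orientation: [3.075, 0.642, 0.0]
force: [0.7, -3.5, 1.6]
opening: 0.0195
gripper_force: 35.0
```

arm_command([
  {"x": 0, "y": 0, "z": -0.001, "rx": 0, "ry": 0, "rz": 0, "claw": 255},
  {"x": 0, "y": 0, "z": -0.002, "rx": 0, "ry": 0, "rz": 0, "claw": 255},
  {"x": 0, "y": 0, "z": -0.002, "rx": 0, "ry": 0, "rz": 0, "claw": 255},
])

```text
t: 11.77
tool_pos: [0.4892, -0.0201, 0.1056]
orientation: [3.075, 0.642, 0.001]
force: [-3.5, -3.4, 10.4]
opening: 0.0194
gripper_force: 35.0
```

arm_command([
  {"x": 0, "y": 0, "z": 0.001, "rx": 0, "ry": 0, "rz": 0, "claw": 100},
  {"x": 0, "y": 0, "z": 0.001, "rx": 0, "ry": 0, "rz": 0, "claw": 100},
  {"x": 0, "y": 0, "z": 0.001, "rx": 0, "ry": 0, "rz": 0, "claw": 100},
  {"x": 0, "y": 0, "z": 0.001, "rx": 0, "ry": 0, "rz": 0, "claw": 100},
  {"x": 0, "y": 0, "z": 0.001, "rx": 0, "ry": 0, "rz": 0, "claw": 100},
  {"x": 0, "y": 0, "z": 0.04, "rx": 0, "ry": 0, "rz": 0, "claw": 100},
  {"x": 0, "y": 0, "z": 0.1, "rx": 0, "ry": 0, "rz": 0, "claw": 100},
  {"x": 0, "y": 0, "z": 0.17, "rx": 0, "ry": 0, "rz": 0, "claw": 100},
  {"x": 0, "y": 0, "z": 0.24, "rx": 0, "ry": 0, "rz": 0, "claw": 100},
  {"x": 0, "y": 0, "z": 0.24, "rx": 0, "ry": 0, "rz": 0, "claw": 100},
])

```text
t: 12.6
tool_pos: [0.4924, -0.0204, 0.2325]
orientation: [3.072, 0.642, 0.016]
force: [1.0, -0.8, 1.3]
opening: 0.0569
gripper_force: 0.0
```

```bash
python3 - <<'E'
from h import *
rep(); print(hole("side","c5.png"),hole()); 
im,d,c=grab("side"); P=pts(d,c)
for ce,a,Q in orange(im,P): print(ce,a,np.median(Q,0).round(4),Q.min(0).round(3),Q.max(0).round(3))
E
```

```text
t 12.6 [ 0.4924 -0.0204  0.2325] [ 1.04 -0.83  1.35] 0.0569
(np.float64(0.12478984436022467), np.int64(8)) (np.float64(0.12478984436022467), np.int64(8))
[361. 222.] 47 [ 0.4869 -0.0108  0.1315] [ 0.479 -0.022  0.127] [ 0.495 -0.004  0.134]
[359. 233.] 86 [ 0.4888 -0.0083  0.1087] [ 0.482 -0.012  0.091] [ 0.496 -0.004  0.123]
[289. 320.] 33 [0.5782 0.2262 0.069 ] [0.573 0.219 0.066] [0.583 0.23  0.071]
[290. 328.] 53 [0.5773 0.2293 0.0525] [0.574 0.227 0.041] [0.582 0.231 0.064]
```

View pics/c5.png

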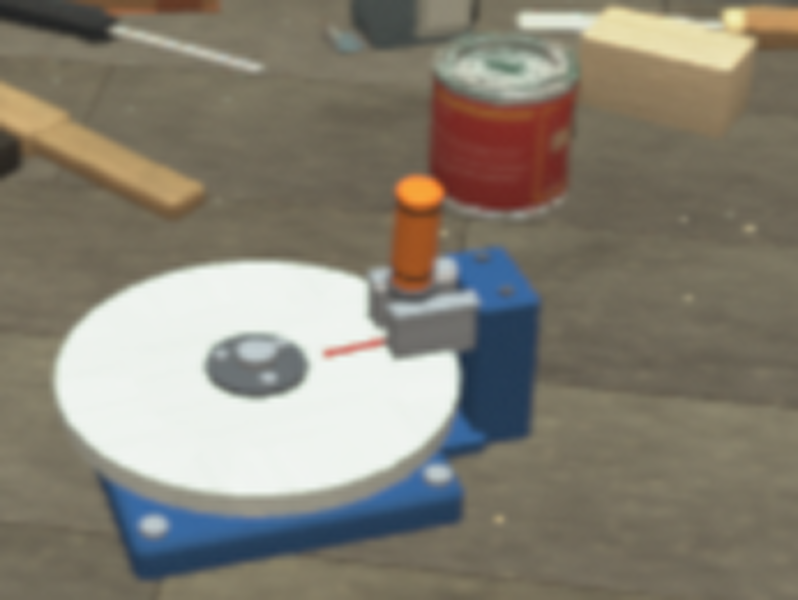

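The pin is seated and released in the slot, leaning slightly under the drive (handle from (419,188) to (412,287)). The collar is on the jaws and the red mark points at the pin. I'll check the lean.

```bash
python3 - <<'E'
from h import *
from scipy.optimize import least_squares
im,d,c=grab("side"); P=pts(d,c)
for k in (0,2):
    os=orange(im,P); Q=np.vstack([os[k][2],os[k+1][2]]); r=.010 if k==0 else .0075
    z0=os[k+1][2][:,2].mean(); B=os[k+1][2]
    def f(p):
        a=np.array([p[2],p[3],1]);a/=np.linalg.norm(a); w=B-[p[0],p[1],z0]
        return np.linalg.norm(np.cross(w,a),axis=1)-p[4]
    s=least_squares(f,[B[:,0].mean(),B[:,1].mean()-r,0,0,r],bounds=([-1]*4+[r-.0015],[1]*4+[r+.0015]),loss="soft_l1",f_scale=.001)
    print(s.x.round(4),z0,"topface z",np.percentile(os[k][2][:,2],[50,90]))
print(hole()); rep()
E
```

```text
[ 4.884e-01 -1.660e-02  4.000e-04  1.204e-01  9.100e-03] 0.10769835850435307 topface z [0.13155173 0.13301283]
[ 0.5787  0.2233 -0.0039  0.0069  0.0062] 0.052160116825845614 topface z [0.06878134 0.07027838]
(np.float64(0.12478984436022467), np.int64(8))
t 12.85 [ 0.4879 -0.0199  0.2226] [-0.21 -0.59 -0.07] 0.0566
```

```bash
python3 -c "
from plant import robot
print(robot.close_job())"
```

```text
the job is handed in; nothing more can be done
None
```

I handed the job in with the plate stopped, the pin through the slot and lock hole with its collar on the guide, and the gripper clear. The drive leans the pin about 0.12 rad (limit 0.2) and I put its tip about 5 mm from the slot centre (limit 7) and about 1 mm above home height (limit 2); no verdict came back.

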